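# Snap the control board onto its standoffs

### The job

Pick up the control board by its heat sink, lower its four corner holes over the four snap standoffs of the open steel chassis (either way round), and press it down a corner at a time until every standoff has clicked through and the board lies flush on all four shoulders. Do not force it: stop each press when you feel it hit the shoulder, never leaning on it with more than about 20 N, keep it roughly level, and leave the ring, cup and wood block where they are. Let go and leave the board seated.

Things in the scene. Friction and masses are not known exactly. Their poses are not given: they have to be found in the camera images.
- board: Loose green circuit board, 150 (x) x 110 (y) x 4 mm thick, about 0.22 kg, component side up. Origin: centre of its underside; z up. Four 11 mm square through-holes at x = +-62, y = +-42 mm. Heat sink in the middle; terminal block (16 x 40 x 12 mm high) at x = +58, y = 0; two capacitors (12 mm across, 14 mm high) at x = -58, y = +-12 mm; bare elsewhere. Fits either way round.
- press (a point): One of the board's four bare spots to press, on its top face at board x = +36, y = +42 mm; the others are at x = +-36, y = +-42 mm. Each lies 26 mm inboard of a hole along the long edge, clear of the posts that come up 20 mm through the holes. A press there puts about 4/5 of its force on the nearest standoff. Axes as the board's.
- heatsink (a point): Centre of the finned aluminium heat sink on the board, the place to grip: a rigid block 50 mm (along board x) x 28 mm (along board y, the width to grip) x 40 mm high, standing on the board's top face; this point is 24 mm above the board's underside, 20 mm below the heat sink's top. Axes as the board's.
- hole0 (a point): Centre of one corner hole of the board, at its underside (board x +62 mm, y +42 mm). Axes as the board's.
- hole1 (a point): Centre of one corner hole of the board, at its underside (board x +62 mm, y -42 mm). Axes as the board's.
- hole2 (a point): Centre of one corner hole of the board, at its underside (board x -62 mm, y -42 mm). Axes as the board's.
- hole3 (a point): Centre of one corner hole of the board, at its underside (board x -62 mm, y +42 mm). Axes as the board's.
- chassis: Grey steel tray, 184 (x) x 144 (y) mm, rim 14 mm high, held level on four rubber feet fixed to the bench. Origin: centre of its underside, 10 mm above the bench; z up. Inside it a level dark steel plate carries four white nylon snap standoffs at x = +-62, y = +-42 mm. Under load the feet give straight down 1 mm per 24 N and spring back; more than that is too much.
- corner (a point): Point on the axis of the standoff at chassis x = +62, y = +42 mm, 22 mm above the chassis origin: the lowest height its shoulder can have. The plate with all four standoffs is clamped 0 to 8.5 mm higher than that, by an amount that differs each time and is not measured: find it by feel. Shoulder: flat top of an 18 mm round pillar, where the board's underside must come to rest.
- barb0a (a joint): Travel (m) of the sprung barb on the +x side of the standoff at chassis x +62, y +42 mm: 0 sprung out, up to 0.0042 squeezed in. On each standoff an 8.6 mm post with a cone tip rises 24 mm above the shoulder; barbs stick out 7.7 mm from its axis, widest 5.6 mm above the shoulder. The board first rests on their ramps, 11 mm above the shoulder; 5 to 8 N straight down on a standoff (varies) snaps it through.
- barb0b (a joint): Travel (m) of the sprung barb on the -x side of the standoff at chassis x +62, y +42 mm: 0 sprung out, up to 0.0042 squeezed in.
- barb1a (a joint): Travel (m) of the sprung barb on the +x side of the standoff at chassis x +62, y -42 mm: 0 sprung out, up to 0.0042 squeezed in.
- barb1b (a joint): Travel (m) of the sprung barb on the -x side of the standoff at chassis x +62, y -42 mm: 0 sprung out, up to 0.0042 squeezed in.
- barb2a (a joint): Travel (m) of the sprung barb on the +x side of the standoff at chassis x -62, y -42 mm: 0 sprung out, up to 0.0042 squeezed in.
- barb2b (a joint): Travel (m) of the sprung barb on the -x side of the standoff at chassis x -62, y -42 mm: 0 sprung out, up to 0.0042 squeezed in.
- barb3a (a joint): Travel (m) of the sprung barb on the +x side of the standoff at chassis x -62, y +42 mm: 0 sprung out, up to 0.0042 squeezed in.
- barb3b (a joint): Travel (m) of the sprung barb on the -x side of the standoff at chassis x -62, y +42 mm: 0 sprung out, up to 0.0042 squeezed in.
- wood_ring: Bystander: turned wooden ring, 84 mm outside, 68 mm inside, 50 mm high; origin at the centre of its underside. Leave alone.
- paper_cup: Bystander: paper cup, 72 mm at the rim, 85 mm high; origin at the centre of its underside. Leave alone.
- wood_block: Bystander: wood block 70 x 110 x 28 mm high; origin at the centre of its underside. Leave alone.
Things that resemble listed ones, but are neither listed nor needed, are in the scene too. There is more than one size of the part that bears chassis; the job needs the smaller.

How it is judged (in metres and radians):
On the way:
1. the board is brought level over the standoffs with its holes on the posts, not yet snapped down (horizontal distance between board and chassis below 0.006 m and angle between the x axis of board and the x axis of chassis, either way round below 0.1 rad and z of board in the frame of chassis between 0.0325 and 0.0565 m), for 0.1 s.
At the end, for the whole second after the job is handed in: Board centre within 3 mm of the chassis centre (seen from above) and turned under 0.06 rad from it, either way round; underside at each hole 20.5 to 32 mm above the chassis origin with every barb sprung back out (travel under 0.5 mm), so snapped through; at rest (horizontal distance between board and chassis below 0.003 m and angle between the x axis of board and the x axis of chassis, either way round below 0.06 rad and z of hole0 in the frame of chassis between 0.0205 and 0.032 m and z of hole1 in the frame of chassis between 0.0205 and 0.032 m and z of hole2 in the frame of chassis between 0.0205 and 0.032 m and z of hole3 in the frame of chassis between 0.0205 and 0.032 m and value of joint each of barb0a, barb0b, barb1a, barb1b, barb2a, barb2b, barb3a, barb3b below 0.0005 m and linear speed of board below 0.02 m/s); the robot touches nothing.
It fails at once if the chassis is pushed more than 1 mm down on its rubber feet (about 24 N straight down) (distance of chassis from where it was at the start of the episode above 0.001 m).
It fails at once if the board is tipped more than 0.25 rad from level (angle between board's own z axis and vertical above 0.25 rad).
It fails at once if a bystander is moved more than 30 mm (distance of any of wood_ring, paper_cup, wood_block from where it was at the start of the episode above 0.03 m).
It also fails if it takes over 72 s, if anything falls off the work surface, if the arm or the gripper's body presses on something with over 40 N, if the wrist force passes 120 N, or if a joint passes its speed limit or range.

### The arm

A 6-joint arm with a two-finger parallel gripper is mounted at the origin on the work surface. World frame = base frame: x ahead of the robot, y to its left, z up, the work surface at z = 0. Lengths are in mm, angles in rad, forces in N, time in s.
With the tool pointing down it reaches from about 250 to 725 mm from the base axis. Payload 9.7 kg.
Tool frame: the origin (TCP) lies at the very end of the fingers, on their centre line; the grasp point (between the pads) lies 19 mm behind it; z points along the fingers, y is the line along which they close (so a half turn about z gives the same grasp; the last joint's range is limited). The gripper opens to 85 mm and grips with 20 to 120 N. Pads are 22 mm wide; open, the fingers measure 114 mm over their backs; the gripper's body (76 mm by 85 mm) begins 54 mm behind the grasp point. The pads swing forward as they close: fully open they stand 13 mm farther back than shut.
Start: joints at [1.279, 0.087, 0.176, 1.66, 0, 1.571], TCP at [158.219, 526.748, 231.284] pointing down, gripper open.
Joint ranges: [-3.13, 3.13], [-0.85, 1.81], [-1.15, 1.24], [-2.2, 2.28], [-1.44, 1.52], [-3.14, 3.14]. Speed limits (rad/s): [2.22, 2.22, 2.57, 3.14, 3.14, 3.14].

### API

Orientations are given as a unit quaternion [w, x, y, z].
In Python, from cell import arm, cams, job gives the robot as it stands.
- The arm moves only by the tool servo_tool, never from a script. Its argument "steps" is a list of rows, each a list of 4 numbers: the shift along the tool's x, y, z in mm, then the turn about the tool's z in rad. A call has 1 to 10 rows; each row shifts and turns the commanded pose from where the row before left it, along the tool's axes as they then stand; what a row does not reach is not made up. A row lasts 1/8 s, in which the tool goes at most 62.5 mm and 10.7 degrees, less where a joint would pass 70% of its speed; a pose out of reach is approached as far as the arm can. A call with a gripper value outside its range is refused whole. "jaw" is the opening, from 0 (shut) to 1 (fully open), set as the call begins (left out, the last holds). The fingers move at their own pace and stop on an object; the grip force is fixed at half the most. Time passes only in rows, so rows that do not move let the fingers close. It gives the time, the measured TCP pose, the force, the opening and the grip force at its end, in the units of the state.
- arm.get_state(): the state, without advancing time (a new reading comes with each control period).
- cams.snapshot(name): name is "scene" or "top" or "wrist"; returns a dict with "color" (480x640x3 uint8, blue, green, red), "fx", "fy", "cx", "cy" (pixels), "k1" (the pictures are not rectified: a ray, as slopes to the right and down, at radius r is drawn at 1 + k1 r^2 times it, then the intrinsics apply), "eye" and "attitude" of the camera in the world. Camera axes: x right, y down, z forward; pixel columns grow to the right and rows downward; lengths in mm; the calibration is good to about 2 mm. A picture is of the moment at which its call begins. There is no depth.
- job.sign_off(): hands the job in; it is judged then, once.
The state is a dict: "time_s": time; "joints": joint angles; "dq": joint speeds; "tau": joint torques, N m; "tool_pos": TCP position; "tcp_rot": TCP orientation; "ft_force": force on the tool from outside, world axes, zero at the start; "ft_torque": the same for the moment, N m; "grip_width": finger opening in mm; "grasp_force": force on a finger pad.
Only numpy, scipy, OpenCV 4.12 (cv2) and the standard library are available. Lean on these libraries where they do the work, as an engineer would, in place of code of your own. Each camera call takes 0.05 s, during which the arm holds its last target. There are 200 camera calls.

## Working session

There is one attempt and no reset: what is moved stays moved. The work goes in short steps, Python scripts to look and compute and a tool call to move; the robot and the scene stay as the last step left them, time stands still between calls to the robot, and variables do not carry over. Pictures are saved under pics/ and viewed, at most 10 in all, crops included, and the job is handed in when it is done.

Besides the shell and the picture viewer there is one more tool, called after "Request:" by a JSON object that holds its "fn" and its "kwargs". servo_tool: Moves the arm, as the interface text tells. Its arguments: {"type":"object","properties":{"steps":{"type":"array"},"jaw":{"type":"number"}},"required":["steps"]}

```bash
mkdir -p pics
cat > h.py <<'E'
import numpy as np, cv2, json
from scipy.spatial.transform import Rotation as R
def q2R(q): q=np.array(q,float); return R.from_quat([q[1],q[2],q[3],q[0]]).as_matrix() if q.size==4 else q
def save(s,name):
    cv2.imwrite(f'pics/{name}.png',s['color'])
    json.dump({k:(np.array(v).tolist()) for k,v in s.items() if k!='color'},open(f'pics/{name}.json','w'))
def load(name): return json.load(open(f'pics/{name}.json'))
def ray(s,u,v):
    x=np.array([(u-s['cx'])/s['fx'],(v-s['cy'])/s['fy']]);p=x.copy()
    for _ in range(20): p=x/(1+s['k1']*(p@p))
    return q2R(s['attitude'])@np.array([p[0],p[1],1])
def at(s,u,v,z):
    d=ray(s,u,v);e=np.array(s['eye']);return e+d*(z-e[2])/d[2]
def proj(s,P):
    c=q2R(s['attitude']).T@(np.array(P)-np.array(s['eye']));p=c[:2]/c[2];p=p*(1+s['k1']*(p@p))
    return np.array([p[0]*s['fx']+s['cx'],p[1]*s['fy']+s['cy']])
E
python3 - <<'E'
from cell import arm,cams
from h import *
print(arm.get_state())
for n in('top','scene'):
    s=cams.snapshot(n);save(s,n+'0');print({k:v for k,v in s.items() if k!='color'})
E
```

```text
{'time_s': 0.0, 'joints': array([1.27897570e+00, 8.74637729e-02, 1.75131992e-01, 1.65977927e+00,
       1.03345367e-05, 1.57081343e+00]), 'dq': array([ 0.00047747,  0.00027068, -0.0011333 ,  0.00085681,  0.00131101,
        0.00056178]), 'tau': array([ 1.22090583e-03, -5.20387459e+01,  4.64803362e+01,  1.64762407e-02,
        1.58083376e-04,  6.51246694e-06]), 'tool_pos': array([158.16662926, 526.53622979, 230.57992647]), 'tcp_rot': array([-1.00682580e-04,  1.45401564e-01,  9.89372505e-01, -6.49625453e-04]), 'ft_force': array([ 0.22313371, -0.03688863,  0.31889663]), 'ft_torque': array([ 0.02247484, -0.02139471,  0.02199148]), 'grasp_force': 0.0, 'grip_width': 85.33911347869693}
{'fx': 586.0403014063976, 'fy': 586.0403014063976, 'cx': 318.3403333030151, 'cy': 248.84813060286174, 'k1': -0.08507358842635476, 'eye': array([ 394.3197102 ,   12.04237618, 1134.56022842]), 'attitude': array([-0.02861321,  0.71494435, -0.69768443,  0.03566931])}
{'fx': 488.54715854018787, 'fy': 488.54715854018787, 'cx': 326.8954073660443, 'cy': 235.4923949745889, 'k1': -0.09116572331584069, 'eye': array([ 995.74812247, -262.90068934,  791.17748295]), 'attitude': array([-0.27670461,  0.80114316,  0.50430091, -0.16518109])}
```

View pics/top0.png

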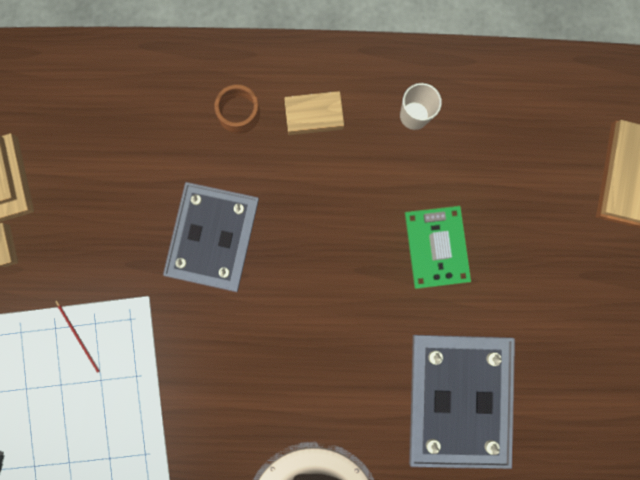

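View pics/scene0.png

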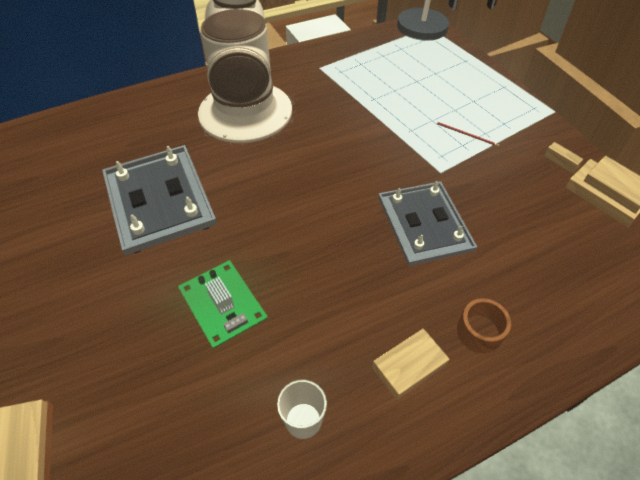

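Run:
```python
from h import *
im=cv2.imread('pics/top0.png')
a=cv2.resize(im[178:298,160:262],None,fx=4,fy=5*0.8,interpolation=cv2.INTER_CUBIC)
b=cv2.resize(im[198:298,395:485],None,fx=4.4,fy=4.4,interpolation=cv2.INTER_CUBIC)
b=b[:480,:392]
print(a.shape,b.shape)
c=np.zeros((480,800,3),np.uint8);c[:a.shape[0],:a.shape[1]]=a;c[:b.shape[0],408:408+b.shape[1]]=b
cv2.imwrite('pics/crop1.png',c)
s=load('top0');print(proj(s,[158,527,231]),proj(s,[0,0,0]))
```

```text
(480, 408, 3) (440, 392, 3)
[-22.61434418 444.52373116] [313.09587976 509.76286384]
```

View pics/crop1.png

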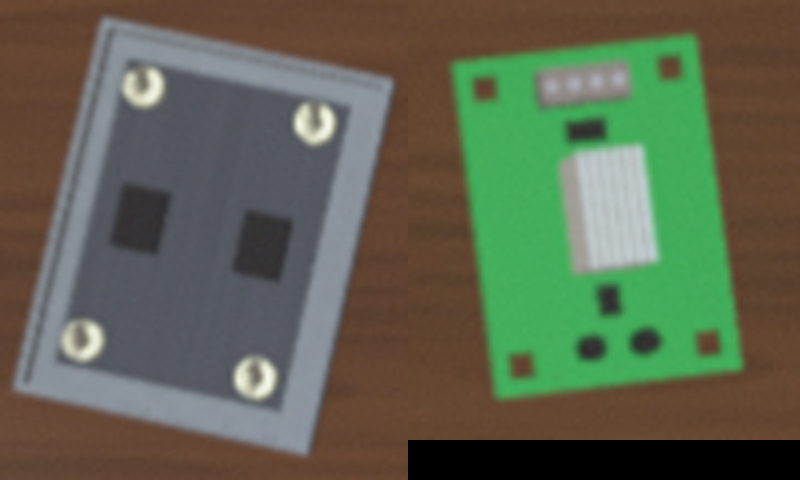

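```bash
cat >> h.py <<'E'
def fit(model,pts):
    model=np.array(model,float);pts=np.array(pts)[:,:2];mc=model.mean(0);pc=pts.mean(0)
    H=(model-mc).T@(pts-pc);a=np.arctan2(H[0,1]-H[1,0],H[0,0]+H[1,1]);c,s=np.cos(a),np.sin(a)
    M=np.array([[c,-s],[s,c]]);t=pc-M@mc;res=pts-(model@M.T+t);return t,a,np.abs(res).max()
E
python3 - <<'E'
from h import *
s=load('top0')
L=lambda p:(p[0]/4+160-.375,p[1]/4+178-.375)
B=lambda p:((p[0]-408)/4.4+395-.386,p[1]/4.4+198-.386)
d=np.array
rim=[at(s,*L(p),24) for p in [(105,17),(394,80),(308,456),(14,389)]]
print('rim',fit([(92,72),(92,-72),(-92,-72),(-92,72)],rim), [np.linalg.norm(rim[i]-rim[i-1]) for i in range(4)])
for z in(32,36,40):
    so=[at(s,*L(p),z) for p in [(143,88),(315,123),(255,378),(82,341)]]
    print('so',z,fit([(62,42),(62,-42),(-62,-42),(-62,42)],so),[np.linalg.norm(so[i]-so[i-1]) for i in range(4)])
bc=[at(s,*B(p),4) for p in [(452,62),(696,36),(742,370),(497,399)]]
print('b',fit([(75,55),(75,-55),(-75,-55),(-75,55)],bc),[np.linalg.norm(bc[i]-bc[i-1]) for i in range(4)])
bc=[at(s,*B(p),4) for p in [(485,89),(670,69),(708,343),(521,365)]]
print('h',fit([(62,42),(62,-42),(-62,-42),(-62,42)],bc),[np.linalg.norm(bc[i]-bc[i-1]) for i in range(4)])
E
```

```text
rim (array([514.9718018 , 207.88729332]), np.float64(-0.192630341299366), np.float64(0.4462407042764198)) [np.float64(183.7764182140981), np.float64(143.32213051612982), np.float64(184.17055611515553), np.float64(144.05417379986974)]
so 32 (array([515.0750258 , 209.46251641]), np.float64(-0.18897026462593686), np.float64(0.4476275507538503)) [np.float64(123.81188722800765), np.float64(84.20440235850371), np.float64(124.27298479883991), np.float64(84.0719037909819)]
so 36 (array([514.63693521, 208.74629199]), np.float64(-0.18897026462593686), np.float64(0.6955532684285117)) [np.float64(123.3627076402201), np.float64(83.8989155463074), np.float64(123.82213238608028), np.float64(83.76689767295211)]
so 40 (array([514.19884462, 208.03006757]), np.float64(-0.18897026462593663), np.float64(0.9434789861032868)) [np.float64(122.9135280524325), np.float64(83.59342873411109), np.float64(123.37127997332058), np.float64(83.46189155492243)]
b (array([ 507.64741816, -230.37173332]), np.float64(0.13937266127558925), np.float64(0.5047062320323619)) [np.float64(150.61760004251136), np.float64(110.63263622127313), np.float64(150.15276392969596), np.float64(110.03548881338784)]
h (array([ 507.60334752, -229.94464453]), np.float64(0.13896417072944536), np.float64(0.5703846922784805)) [np.float64(123.36310648453086), np.float64(83.79429711664905), np.float64(123.08720416429327), np.float64(84.04012635611993)]
```

```bash
cat >> h.py <<'E'
def plan(st,P,yx=None):
    """tool shift to bring TCP to P, turn so tool x has world yaw yx (mod pi)"""
    M=q2R(st['tcp_rot']);a=np.arctan2(M[1,0],M[0,0]);turn=0
    if yx is not None: turn=-((yx-a+np.pi/2)%np.pi-np.pi/2)
    N=M@R.from_rotvec([0,0,turn]).as_matrix();d=np.array(P)-np.array(st['tool_pos'])
    print('turn',round(turn,4),'then shift',np.round(N.T@d,2),'yaw',round(a,4),'tilt',np.round(M[:,2],4))
E
python3 - <<'E'
from cell import arm
from h import *
plan(arm.get_state(),[507.6,-230.2,150],.139)
E
```

```text
turn -0.4309 then shift [-241.24 -797.79   81.37] yaw 2.8497 tilt [-4.0e-04 -1.2e-03 -1.0e+00]
```

Request:
{"fn": "servo_tool", "kwargs": {"steps": [[0,0,0,-0.15],[0,0,0,-0.15],[0,0,0,-0.13]]}}

```text
time_s: 0.48
tool_pos: [158.2, 526.6, 230.9]
tcp_rot: [-0.0, -0.071, 0.997, -0.0]
ft_force: [0.7, 0.1, -1.0]
grip_width: 85.6
grasp_force: 0.0
```

Request:
{"fn": "servo_tool", "kwargs": {"steps": [[-14,-46,0,0],[-14,-46,0,0],[-14,-46,0,0],[-14,-46,0,0],[-14,-46,0,0],[-14,-46,0,0],[-14,-46,0,0],[-14,-46,0,0],[-14,-46,0,0],[-14,-46,0,0]]}}

```text
time_s: 1.72
tool_pos: [360.5, 88.9, 231.2]
tcp_rot: [0.0, -0.069, 0.998, 0.0]
ft_force: [0.7, 0.5, 0.4]
grip_width: 85.4
grasp_force: 0.0
```

Request:
{"fn": "servo_tool", "kwargs": {"steps": [[-14,-46,0,0],[-14,-46,0,0],[-14,-46,0,0],[-14,-46,0,0],[-14,-46,0,0],[-14,-46,0,0],[-14,-46,0,0],[0,0,0,0]]}}

```text
time_s: 2.72
tool_pos: [502.1, -217.4, 229.5]
tcp_rot: [-0.001, -0.068, 0.998, 0.0]
ft_force: [-0.0, 0.6, 0.1]
grip_width: 85.2
grasp_force: 0.0
```

Run:
```python
from cell import arm,cams
from h import *
st=arm.get_state();print(st['joints'],st['tool_pos']);plan(st,[507.6,-230.2,150],.139)
s=cams.snapshot('wrist');save(s,'w1');print({k:v for k,v in s.items() if k!='color'})
```

```text
[-4.08440987e-01  8.17782767e-02  1.66925562e-01  1.65840287e+00
 -3.10070461e-04 -5.43805196e-01] [ 502.07152833 -217.3822749   229.4876144 ]
turn -0.0036 then shift [ -3.88 -13.54  79.47] yaw -3.0062 tilt [-2.4e-03  7.0e-04 -1.0e+00]
{'fx': 344.2504810267635, 'fy': 344.2504810267635, 'cx': 324.5074673532782, 'cy': 234.8355148798, 'k1': -0.057853477949477594, 'eye': array([ 424.40927646, -227.33506176,  372.90675194]), 'attitude': array([0.1014033 , 0.65037329, 0.74374287, 0.1165268 ])}
```

View pics/w1.png

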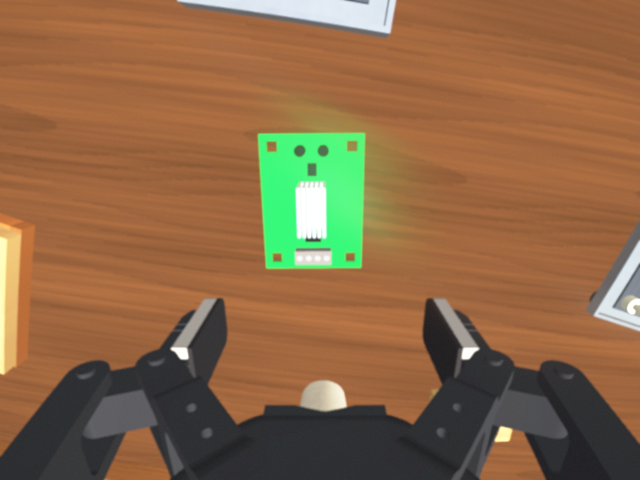

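Run:
```python
from h import *
s=load('w1')
p=[at(s,*q,4) for q in [(258.5,133.5),(365,132.5),(362,268),(265.5,268.5)]]
print(np.round(p,1));print(fit([(-75,-55),(-75,55),(75,55),(75,-55)],p))
p=[at(s,*q,4) for q in [(271.5,146.5),(352.5,146),(350.5,257),(277.5,257.5)]]
print(fit([(-62,-42),(-62,42),(62,42),(62,-42)],p))
```

```text
[[ 441.5 -293.7    4. ]
 [ 426.  -184.6    4. ]
 [ 575.9 -162.7    4. ]
 [ 591.5 -273.9    4. ]]
(array([ 508.71249139, -228.72240298]), np.float64(0.13917665630217957), np.float64(1.1756336571830275))
(array([ 508.5256483 , -228.44435871]), np.float64(0.14115490286769594), np.float64(0.3552485054659087))
```

Run:
```python
from cell import arm
from h import *
plan(arm.get_state(),[508.1,-229.3,9],.1395)
```

```text
turn -0.0033 then shift [ -5.05 -14.33 221.02] yaw -3.0054 tilt [-0.0021  0.001  -1.    ]
```

Request:
{"fn": "servo_tool", "kwargs": {"steps": [[-4.7,-14.3,20,-0.003],[0,0,40,0],[0,0,40,0],[0,0,40,0],[0,0,40,0],[0,0,25,0],[0,0,0,0],[0,0,0,0]]}}

```text
time_s: 3.78
tool_pos: [508.7, -228.4, 27.1]
tcp_rot: [0.0, -0.071, 0.997, -0.0]
ft_force: [0.4, -0.1, 0.1]
grip_width: 85.4
grasp_force: 0.0
```

Run:
```python
from cell import arm
from h import *
plan(arm.get_state(),[508.1,-229.3,9],.1395)
```

```text
turn 0.0023 then shift [ 0.69 -0.75 18.11] yaw -2.9998 tilt [ 1.e-03 -5.e-04 -1.e+00]
```

Down, then close.

Request:
{"fn": "servo_tool", "kwargs": {"steps": [[0.6,-0.7,9,0.001],[0,0,9,0],[0,0,0,0]]}}

```text
time_s: 4.15
tool_pos: [507.3, -229.1, 7.4]
tcp_rot: [-0.001, -0.07, 0.998, 0.0]
ft_force: [-0.7, -0.0, -0.3]
grip_width: 85.6
grasp_force: 0.0
```

Request:
{"fn": "servo_tool", "kwargs": {"jaw": 0, "steps": [[0,0,0,0],[0,0,0,0],[0,0,0,0],[0,0,0,0],[0,0,0,0],[0,0,0,0],[0,0,0,0],[0,0,0,0]]}}

```text
time_s: 5.15
tool_pos: [508.1, -229.4, 8.7]
tcp_rot: [0.0, -0.07, 0.998, -0.0]
ft_force: [-0.3, -0.3, 5.5]
grip_width: 27.6
grasp_force: 60.5
```

Request:
{"fn": "servo_tool", "kwargs": {"steps": [[0,0,-5,0],[0,0,-25,0],[0,0,-40,0],[0,0,-40,0],[0,0,-40,0],[0,0,0,0]]}}

```text
time_s: 5.9
tool_pos: [508.8, -229.8, 161.3]
tcp_rot: [0.002, -0.07, 0.998, -0.001]
ft_force: [-0.2, -0.7, -2.6]
grip_width: 27.4
grasp_force: 60.0
```

Run:
```python
from cell import arm
from h import *
st=arm.get_state();print(st['tool_pos'],st['ft_force'],st['joints']);plan(st,[514.8,208.2,160],-.191)
```

```text
[ 508.83266113 -229.76397174  161.30336946] [-0.24346011 -0.68402879 -2.60483098] [-4.24154306e-01  8.70373462e-02  4.08144133e-02  1.52021569e+00
  2.19278763e-05 -5.64348692e-01]
turn 0.3312 then shift [ 77.29 431.13   0.55] yaw -3.0014 tilt [ 0.004  -0.0018 -1.    ]
```

Request:
{"fn": "servo_tool", "kwargs": {"steps": [[0,0,0,0.12],[0,0,0,0.12],[0,0,0,0.091],[12,40,0,0],[13,50,0,0],[13,50,0,0],[13,50,0,0],[13,50,0,0],[13,40,0,0],[0,0,0,0]]}}

```text
time_s: 7.15
tool_pos: [484.2, 62.5, 156.7]
tcp_rot: [-0.001, 0.093, 0.996, -0.0]
ft_force: [0.4, 1.0, -3.3]
grip_width: 27.2
grasp_force: 60.1
```

Request:
{"fn": "servo_tool", "kwargs": {"steps": [[0,0,0,0]]}}

```text
time_s: 7.28
tool_pos: [484.9, 60.0, 157.2]
tcp_rot: [-0.001, 0.095, 0.995, -0.0]
ft_force: [-0.5, -0.8, -2.0]
grip_width: 27.1
grasp_force: 60.1
```

Run:
```python
from cell import arm,cams
from h import *
s=cams.snapshot('wrist');save(s,'w2');print(s['eye'],s['attitude'])
st=arm.get_state();print(st['tool_pos'],st['ft_force'],st['joints']);plan(st,[514.8,208.2,160],-.191)
```

```text
[407.7971143   75.71573953 300.58822188] [0.11979163 0.76218426 0.62856499 0.09813853]
[485.04041968  59.58110413 157.44392891] [-0.45951548  0.10358458 -1.79379058] [ 1.22371755e-01 -7.31761753e-02 -1.27710841e-01  1.51765105e+00
 -2.51464606e-04  3.13625230e-01]
turn -0.0003 then shift [ -1.   151.56  -2.66] yaw 2.9503 tilt [-1.3e-03 -4.0e-04 -1.0e+00]
```

View pics/w2.png

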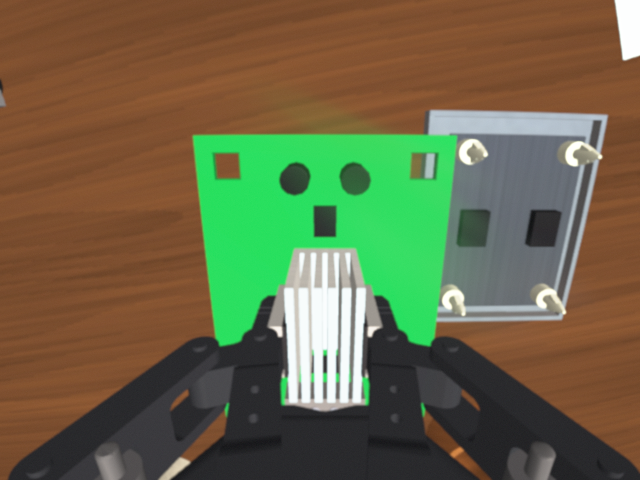

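Run:
```python
from h import *
im=cv2.imread('pics/w2.png')
cv2.imwrite('pics/crop2.png',cv2.resize(im[130:180,190:610],None,fx=1,fy=1)) 
a=cv2.resize(im[125:180,440:610],None,fx=4,fy=4,interpolation=cv2.INTER_CUBIC)
b=cv2.resize(im[275:325,430:600],None,fx=4,fy=4,interpolation=cv2.INTER_CUBIC)
d=cv2.resize(im[130:185,190:250],None,fx=3,fy=3,interpolation=cv2.INTER_CUBIC)
e=cv2.resize(im[130:185,400:460],None,fx=3,fy=3,interpolation=cv2.INTER_CUBIC)
c=np.zeros((590,680,3),np.uint8);c[:220]=a;c[220:420]=b;c[425:590,:180]=d;c[425:590,200:380]=e
cv2.imwrite('pics/crop2.png',c)
```

```text
(no output)
```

View pics/crop2.png

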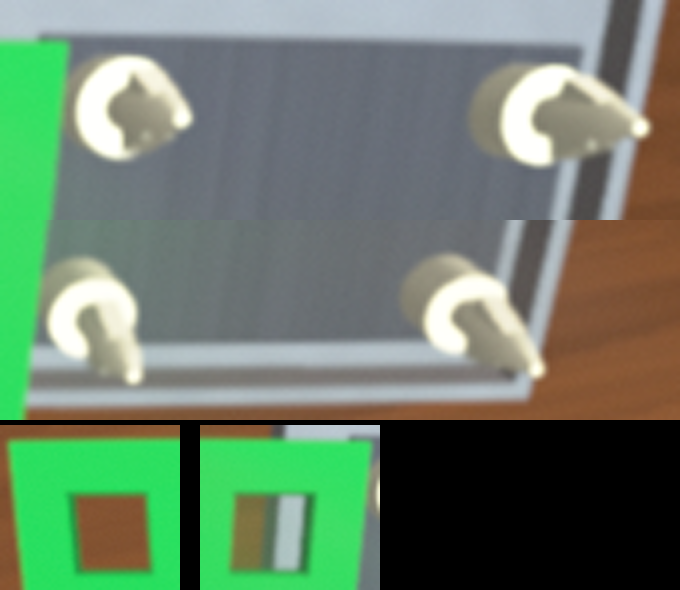

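Run:
```python
from h import *
s=load('w2')
f=np.array([-.37,-.37])
A=lambda p:np.array([440+p[0]/4,125+p[1]/4])+f
B=lambda p:np.array([430+p[0]/4,275+(p[1]-220)/4])+f
# camera: image right=+y world?, order: A,B,D,C
sh=[A((127,108)),A((550,115)),B((470,313)),B((92,320))]
tp=[A((183,120)),A((643,128)),B((540,370)),B((135,379))]
m=[(-62,-42),(-62,42),(62,42),(62,-42)]
for z in(32,35,38,41):
    P=[at(s,*q,z) for q in sh];T=[at(s,*q,z+24) for q in tp]
    n=lambda P:np.round([np.linalg.norm(P[i]-P[i-1]) for i in range(4)],1)
    print(z,fit(m,P),n(P),fit(m,T),n(T))
st_tcp=np.array([485.04,59.58]);yaw=-.1915
for z in(151,152.5,154):
    h=[at(s,*q,z)[:2] for q in [(226,165.4),(423.7,165.4)]];c=[at(s,*q,z)[:2] for q in [(192.7,135.2),(456.7,134.5)]]
    for P,mx in((h,-62),(c,-75)):
        v=P[1]-P[0];a=np.arctan2(v[1],v[0])-np.pi/2;ctr=(P[0]+P[1])/2-mx*np.array([np.cos(a),np.sin(a)])
        print(z,np.linalg.norm(v),a,ctr)
```

```text
32 (array([518.42091285, 213.08220888]), np.float64(-0.18957619325745456), np.float64(1.6993621054459709)) [127.3  86.  126.8  86.6] (array([518.9197927 , 213.54409367]), np.float64(-0.18926086773389114), np.float64(1.917779646754468)) [127.6  86.5 127.2  86.7]
35 (array([517.18529875, 211.54789213]), np.float64(-0.18957619325745484), np.float64(1.083851845347425)) [125.9  85.  125.4  85.7] (array([517.55681606, 211.85355821]), np.float64(-0.18926086773389117), np.float64(1.068545603052911)) [126.1  85.5 125.6  85.6]
38 (array([515.94968464, 210.01357538]), np.float64(-0.18957619325745456), np.float64(0.4737174661621282)) [124.5  84.1 124.   84.7] (array([516.19383941, 210.16302275]), np.float64(-0.18926086773389134), np.float64(0.39819642692373236)) [124.5  84.4 124.1  84.6]
41 (array([514.71407054, 208.47925863]), np.float64(-0.18957619325745495), np.float64(0.8514720519775665)) [123.1  83.1 122.6  83.7] (array([514.83086276, 208.47248729]), np.float64(-0.18926086773389122), np.float64(0.8795530183757592)) [122.9  83.4 122.5  83.5]
151 85.3207130988141 -0.19158814777720212 [484.95740197  60.73504398]
151 111.61365814810243 -0.18910756789565886 [485.04900429  60.81680211]
152.5 84.4651573068071 -0.1915881477772019 [484.79400644  60.76687903]
152.5 110.49444912807107 -0.18910756789565863 [485.01301589  60.82482667]
154 83.60960151480012 -0.19158814777720212 [484.63061091  60.79871408]
154 109.37524010803979 -0.18910756789565886 [484.97702748  60.83285124]
```

Request:
{"fn": "servo_tool", "kwargs": {"steps": [[0,30,0,0],[0,45,0,0],[-1,45,0,0],[-0.5,31.5,10,0],[0,0,30,0],[0,0,28,0],[0,0,0,0],[0,0,0,0],[0,0,0,0]]}}

```text
time_s: 8.45
tool_pos: [516.3, 208.6, 91.8]
tcp_rot: [0.001, 0.096, 0.995, 0.0]
ft_force: [-0.1, 0.4, -3.3]
grip_width: 27.0
grasp_force: 60.3
```

Run:
```python
from cell import arm,cams
from h import *
st=arm.get_state();print(st['time_s'],st['tool_pos'],st['ft_force']);plan(st,[515.4,208.4,80],-.1905)
s=cams.snapshot('wrist');save(s,'w3');im=s['color']
t=cams.snapshot('top');save(t,'t3')
st=arm.get_state();print(st['tool_pos']);plan(st,[515.4,208.4,80],-.1905)
c=np.zeros((600,800,3),np.uint8);
c[:300,:800]=cv2.resize(im[120:270,125:525],None,fx=2,fy=2,interpolation=cv2.INTER_CUBIC)
b=cv2.resize(t['color'][178:298,160:262],None,fx=2.5,fy=2.5,interpolation=cv2.INTER_CUBIC);c[300:600,:b.shape[1]]=b
cv2.imwrite('pics/crop3.png',c)
```

```text
8.45 [516.32411302 208.56055499  91.77937686] [-0.10374375  0.37513719 -3.31787255]
turn -0.0009 then shift [ 0.9  -0.35 11.78] yaw 2.9502 tilt [ 2.e-03  8.e-04 -1.e+00]
[516.10114923 208.69048336  91.43903644]
turn -0.0006 then shift [ 0.65 -0.43 11.44] yaw 2.9505 tilt [ 1.6e-03  6.0e-04 -1.0e+00]
```

View pics/crop3.png

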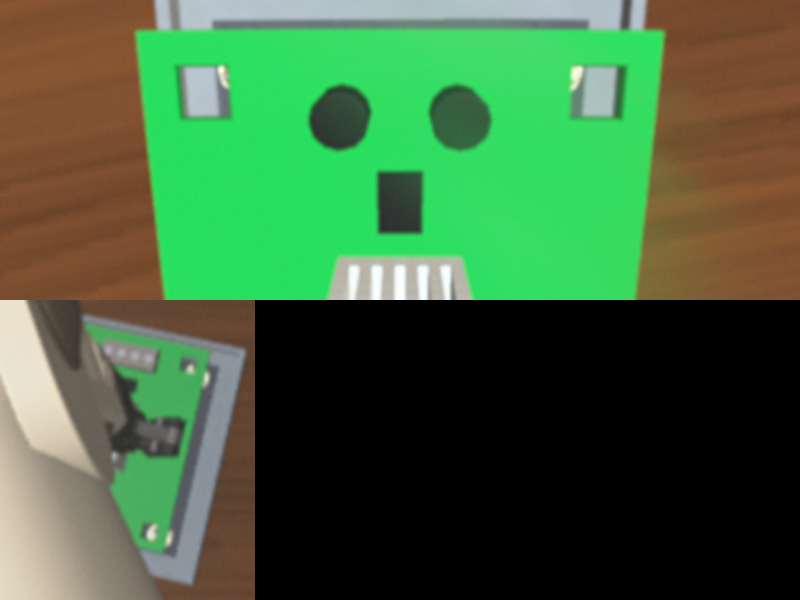

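Run:
```python
from h import *
s=load('w3');a=-.1905
Mr=np.array([[np.cos(a),-np.sin(a)],[np.sin(a),np.cos(a)]])
for zt,ap in((61,(219,581)),(62.5,(219,581)),(62.5,(218,579))):
    T=[at(s,125+u/2-.25,120+76/2-.25,zt)[:2] for u in ap]
    H=[at(s,125+u/2-.25,120+92/2-.25,87)[:2] for u in (204.5,597.5)]
    print([np.round(Mr.T@(x-np.array([516.2,208.6])),2) for x in T+H])
```

```text
[array([-62.96, -44.21]), array([-62.73,  45.99]), array([-62.02, -40.88]), array([-61.81,  43.01])]
[array([-63.1 , -43.82]), array([-62.87,  45.6 ]), array([-62.02, -40.88]), array([-61.81,  43.01])]
[array([-63.1 , -44.07]), array([-62.87,  45.1 ]), array([-62.02, -40.88]), array([-61.81,  43.01])]
```

```bash
python3 - <<'E'
from h import *
s=load('w3');a=-.1905
Mr=np.array([[np.cos(a),-np.sin(a)],[np.sin(a),np.cos(a)]])
for v in(74,77,88):
    T=[at(s,125+u/2-.25,120+v/2-.25,38.5)[:2] for u in (219,581)]
    print(v,[np.round(Mr.T@(x-np.array([516.2,208.6])),2) for x in T])
for z in (38.5,):
  for dx in (0,-1):
    print([np.round((proj(s,list(Mr@np.array([-62+dx+9*np.cos(b),y+9*np.sin(b)])+np.array([516.2,208.6]))+[z])-np.array([125,120])+.25)*2) for y in (-41,43) for b in (0,np.pi/2,-np.pi/2,np.pi)])
E
python3 - <<'E'
import cv2
im=cv2.imread('pics/w3.png')
c=cv2.resize(im[145:185,205:445],None,fx=3.3,fy=3.3,interpolation=cv2.INTER_CUBIC)
l=cv2.resize(im[145:185,205:255],None,fx=8,fy=8,interpolation=cv2.INTER_CUBIC);r=cv2.resize(im[145:185,400:450],None,fx=8,fy=8,interpolation=cv2.INTER_CUBIC)
import numpy as np
cv2.imwrite('pics/crop4.png',np.hstack([l,r]))
E
```

```text
74 [array([-61.44, -49.97]), array([-61.18,  51.82])]
77 [array([-60.61, -50.03]), array([-60.35,  51.88])]
88 [array([-57.54, -50.27]), array([-57.28,  52.11])]
[array([253., 104.]), array([283.,  71.]), array([219.,  72.]), array([249.,  39.]), array([548., 103.]), array([582.,  71.]), array([518.,  71.]), array([552.,  38.])]
[array([252., 100.]), array([282.,  68.]), array([218.,  68.]), array([248.,  35.]), array([548., 100.]), array([582.,  67.]), array([518.,  67.]), array([552.,  34.])]
```

View pics/crop4.png

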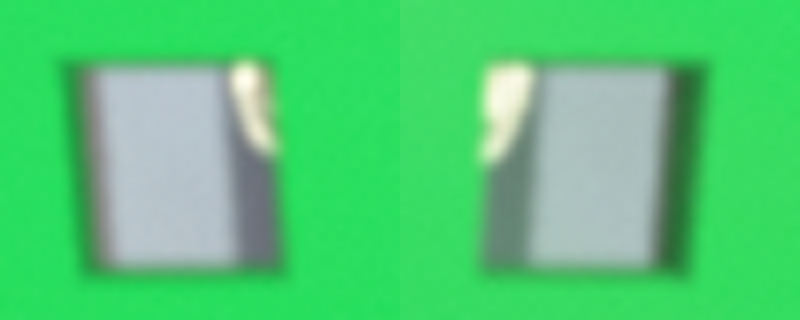

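Run:
```python
from h import *
from scipy.optimize import least_squares
s=load('w3');a=-.1905
Mr=np.array([[np.cos(a),-np.sin(a)],[np.sin(a),np.cos(a)]])
for z in (37,38.5,40):
  W=lambda u,v,z:Mr.T@(at(s,u-.44,v-.44,z)[:2]-np.array([516.2,208.6]))
  Lp=[W(205+u/8,145+v/8,z) for u,v in [(230,68),(236,108),(252,138),(275,157)]]
  Rp=[W(400+(u-400)/8,145+v/8,z) for u,v in [(533,68),(528,100),(512,140),(490,160)]]
  f=lambda d:[np.hypot(*(p-[-62+d[0],-42+d[1]]))-9 for p in Lp]+[np.hypot(*(p-[-62+d[0],42+d[1]]))-9 for p in Rp]
  o=least_squares(f,[0,0]);print(z,o.x,np.round(o.fun,2))
for zb in (86.5,87.5):
  H=[W(205+(u)/8,145+v/8,zb) for u,v in [(70,65),(275,65),(287,272),(88,272)]]; G=[W(400+(u-400)/8,145+v/8,zb) for u,v in [(485,65),(708,65),(690,272),(478,272)]]
  print(np.round(np.mean(H,0)-[-62,-42],2),np.round(np.mean(G,0)-[-62,42],2))
```

```text
37 [-0.14615691  0.99798466] [ 0.81  0.65  0.3  -0.39  0.65  0.49  0.39 -0.11]
38.5 [-0.80246992  0.99873304] [ 0.37  0.37  0.17 -0.38  0.21  0.19  0.28 -0.08]
40 [-1.49489882  0.99905549] [-0.05  0.13  0.1  -0.3  -0.19 -0.07  0.24  0.01]
[0.04 0.99] [0.25 1.09]
[-0.08  1.27] [0.13 0.81]
```

Request:
{"fn": "servo_tool", "kwargs": {"steps": [[1.0,-0.1,5,0],[0,0,8,0],[0,0,6,0],[0,0,5,0],[0,0,0,0],[0,0,0,0]]}}

```text
time_s: 9.3
tool_pos: [514.6, 208.8, 66.4]
tcp_rot: [0.0, 0.095, 0.995, 0.0]
ft_force: [-0.0, -0.4, -2.0]
grip_width: 27.3
grasp_force: 60.3
```

Request:
{"fn": "servo_tool", "kwargs": {"steps": [[0,0,2,0],[0,0,2,0],[0,0,1,0],[0,0,0,0]]}}

```text
time_s: 9.8
tool_pos: [514.4, 208.7, 61.2]
tcp_rot: [-0.0, 0.095, 0.995, -0.0]
ft_force: [-0.8, 0.5, -2.7]
grip_width: 27.6
grasp_force: 60.3
```

Request:
{"fn": "servo_tool", "kwargs": {"steps": [[0,0,1,0],[0,0,1,0],[0,0,0,0]]}}

```text
time_s: 10.18
tool_pos: [514.6, 208.8, 59.3]
tcp_rot: [0.0, 0.095, 0.995, 0.0]
ft_force: [0.4, -0.2, -2.8]
grip_width: 27.4
grasp_force: 60.4
```

Request:
{"fn": "servo_tool", "kwargs": {"steps": [[0,0,1,0],[0,0,0,0]]}}

```text
time_s: 10.42
tool_pos: [514.8, 208.8, 58.4]
tcp_rot: [0.0, 0.095, 0.995, 0.0]
ft_force: [1.0, -0.3, -0.7]
grip_width: 27.1
grasp_force: 60.4
```

Request:
{"fn": "servo_tool", "kwargs": {"steps": [[0,0,0.5,0],[0,0,0,0]]}}

```text
time_s: 10.68
tool_pos: [514.8, 208.8, 58.0]
tcp_rot: [0.0, 0.095, 0.995, 0.0]
ft_force: [3.3, -0.4, -0.5]
grip_width: 27.8
grasp_force: 60.4
```

Request:
{"fn": "servo_tool", "kwargs": {"jaw": 1, "steps": [[0,0,0,0],[0,0,0,0],[0,0,0,0],[0,0,0,0],[0,0,0,0],[0,0,0,0]]}}

```text
time_s: 11.42
tool_pos: [514.5, 208.8, 57.8]
tcp_rot: [-0.0, 0.095, 0.995, -0.0]
ft_force: [0.2, 0.7, 0.7]
grip_width: 85.2
grasp_force: 0.0
```

Request:
{"fn": "servo_tool", "kwargs": {"steps": [[0,0,-20,0],[0,0,-40,0],[0,0,-20,0],[0,0,0,0],[0,0,0,0]], "jaw": 0}}

```text
time_s: 12.05
tool_pos: [514.2, 208.6, 136.6]
tcp_rot: [-0.001, 0.095, 0.995, -0.0]
ft_force: [-0.3, -0.8, -0.6]
grip_width: -0.1
grasp_force: 0.0
```

Run:
```python
from cell import arm,cams
from h import *
st=arm.get_state();print(st['time_s'],st['tool_pos'],st['ft_force'],st['grip_width'])
a=-.1905;c=np.array([514.7,208.7])
for x,y in((-36,-42),(-36,42),(36,42),(36,-42)):
    p=c+[x*np.cos(a)-y*np.sin(a),x*np.sin(a)+y*np.cos(a)];print(x,y,p,end=' ');plan(st,[*p,100],a)
s=cams.snapshot('wrist');save(s,'w4')
```

```text
12.05 [514.16262496 208.62913258 136.60819726] [-0.28380896 -0.76587424 -0.64330344] -0.14942192373201996
-36 -42 [471.39855673 174.27638876] turn -0.0003 then shift [ 35.44 -41.8   36.68] yaw 2.9508 tilt [-1.2e-03 -5.0e-04 -1.0e+00]
-36 42 [487.3039461  256.75680213] turn -0.0003 then shift [35.44 42.2  36.62] yaw 2.9508 tilt [-1.2e-03 -5.0e-04 -1.0e+00]
36 42 [558.00144327 243.12361124] turn -0.0003 then shift [-36.56  42.2   36.54] yaw 2.9508 tilt [-1.2e-03 -5.0e-04 -1.0e+00]
36 -42 [542.0960539  160.64319787] turn -0.0003 then shift [-36.56 -41.8   36.6 ] yaw 2.9508 tilt [-1.2e-03 -5.0e-04 -1.0e+00]
```

View pics/w4.png

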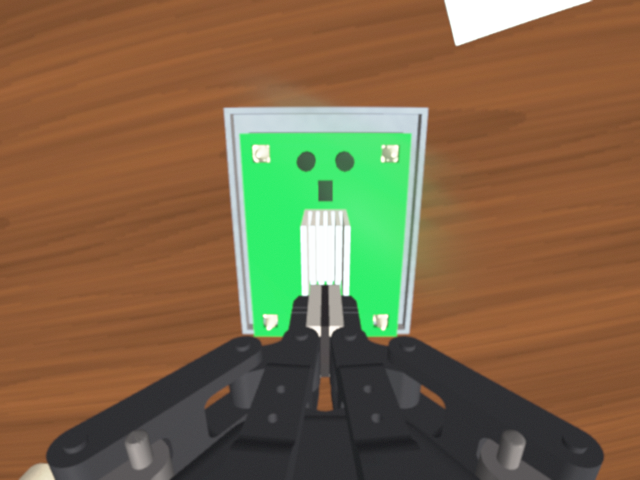

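Request:
{"fn": "servo_tool", "kwargs": {"steps": [[18,-21,0,0],[18,-21,10,0],[0,0,35,0],[0,0,29,0],[0,0,0,0],[0,0,0,0]]}}

```text
time_s: 12.85
tool_pos: [471.3, 174.5, 64.4]
tcp_rot: [0.0, 0.095, 0.995, 0.0]
ft_force: [-0.4, 0.1, -0.0]
grip_width: -0.3
grasp_force: 0.0
```

Request:
{"fn": "servo_tool", "kwargs": {"steps": [[0,0,3,0],[0,0,3,0],[0,0,1,0],[0,0,0,0]]}}

```text
time_s: 13.35
tool_pos: [471.2, 174.4, 56.8]
tcp_rot: [-0.0, 0.095, 0.995, -0.0]
ft_force: [-0.6, 0.3, 0.1]
grip_width: 0.1
grasp_force: 0.0
```

Request:
{"fn": "servo_tool", "kwargs": {"steps": [[0,0,1,0],[0,0,1,0],[0,0,0,0]]}}

```text
time_s: 13.72
tool_pos: [471.2, 174.4, 54.7]
tcp_rot: [-0.0, 0.095, 0.995, -0.0]
ft_force: [0.9, 1.0, -1.1]
grip_width: 0.1
grasp_force: 0.0
```

Request:
{"fn": "servo_tool", "kwargs": {"steps": [[0,0,1,0],[0,0,0,0]]}}

```text
time_s: 13.98
tool_pos: [471.2, 174.4, 53.7]
tcp_rot: [-0.0, 0.095, 0.995, -0.0]
ft_force: [0.2, 0.3, 1.2]
grip_width: 0.4
grasp_force: 0.0
```

Request:
{"fn": "servo_tool", "kwargs": {"steps": [[0,0,0.7,0],[0,0,0.7,0],[0,0,0,0]]}}

```text
time_s: 14.35
tool_pos: [471.2, 174.4, 52.3]
tcp_rot: [-0.0, 0.095, 0.995, -0.0]
ft_force: [-0.9, -0.1, -0.0]
grip_width: -0.5
grasp_force: 0.0
```

Request:
{"fn": "servo_tool", "kwargs": {"steps": [[0,0,0.7,0],[0,0,0.7,0],[0,0,0,0]]}}

```text
time_s: 14.72
tool_pos: [471.3, 174.4, 51.3]
tcp_rot: [0.0, 0.095, 0.995, 0.0]
ft_force: [-1.2, -0.5, 4.3]
grip_width: 0.3
grasp_force: 2.4
```

Request:
{"fn": "servo_tool", "kwargs": {"steps": [[0,0,0.7,0],[0,0,0,0]]}}

```text
time_s: 14.98
tool_pos: [471.3, 174.4, 50.5]
tcp_rot: [0.0, 0.095, 0.995, 0.0]
ft_force: [-1.7, -0.5, 5.2]
grip_width: 0.1
grasp_force: 2.6
```

Request:
{"fn": "servo_tool", "kwargs": {"steps": [[0,0,0.7,0],[0,0,0,0]]}}

```text
time_s: 15.22
tool_pos: [471.4, 174.4, 50.0]
tcp_rot: [0.0, 0.095, 0.995, 0.0]
ft_force: [-0.7, 0.4, 6.1]
grip_width: -0.1
grasp_force: 3.1
```

Request:
{"fn": "servo_tool", "kwargs": {"steps": [[0,0,0.5,0],[0,0,0.5,0],[0,0,0,0]]}}

```text
time_s: 15.6
tool_pos: [471.4, 174.4, 49.2]
tcp_rot: [0.0, 0.095, 0.995, 0.0]
ft_force: [-2.6, -0.3, 7.8]
grip_width: 0.0
grasp_force: 3.7
```

Request:
{"fn": "servo_tool", "kwargs": {"steps": [[0,0,0.5,0],[0,0,0.5,0],[0,0,0,0]]}}

```text
time_s: 15.98
tool_pos: [471.4, 174.5, 48.3]
tcp_rot: [0.0, 0.095, 0.995, 0.0]
ft_force: [-3.3, -1.7, 7.8]
grip_width: -0.2
grasp_force: 4.1
```

Request:
{"fn": "servo_tool", "kwargs": {"steps": [[0,0,0.5,0],[0,0,0.5,0],[0,0,0,0]]}}

```text
time_s: 16.35
tool_pos: [471.3, 174.5, 46.5]
tcp_rot: [0.0, 0.095, 0.995, 0.0]
ft_force: [-0.1, 0.4, 2.4]
grip_width: 0.1
grasp_force: 1.0
```

Request:
{"fn": "servo_tool", "kwargs": {"steps": [[0,0,0.5,0],[0,0,0.4,0],[0,0,0,0]]}}

```text
time_s: 16.73
tool_pos: [471.3, 174.4, 45.8]
tcp_rot: [0.0, 0.095, 0.995, 0.0]
ft_force: [0.3, -0.2, -0.5]
grip_width: 0.3
grasp_force: 0.0
```

Request:
{"fn": "servo_tool", "kwargs": {"steps": [[0,0,0.5,0],[0,0,0,0]]}}

```text
time_s: 16.98
tool_pos: [471.1, 174.3, 45.0]
tcp_rot: [-0.0, 0.095, 0.995, -0.0]
ft_force: [0.2, 0.9, 2.5]
grip_width: 0.1
grasp_force: 0.9
```

Request:
{"fn": "servo_tool", "kwargs": {"steps": [[0,0,0.5,0],[0,0,0,0]]}}

```text
time_s: 17.23
tool_pos: [471.2, 174.4, 44.8]
tcp_rot: [0.0, 0.095, 0.995, -0.0]
ft_force: [-0.7, -0.8, 3.4]
grip_width: 0.3
grasp_force: 1.9
```

Request:
{"fn": "servo_tool", "kwargs": {"steps": [[0,0,0.4,0],[0,0,0,0]]}}

```text
time_s: 17.48
tool_pos: [471.3, 174.4, 44.6]
tcp_rot: [0.0, 0.095, 0.995, 0.0]
ft_force: [-0.4, -0.1, 5.0]
grip_width: 0.0
grasp_force: 2.9
```

Request:
{"fn": "servo_tool", "kwargs": {"steps": [[0,0,0.4,0],[0,0,0,0]]}}

```text
time_s: 17.73
tool_pos: [471.3, 174.4, 44.4]
tcp_rot: [0.0, 0.095, 0.995, 0.0]
ft_force: [-1.7, 0.0, 7.7]
grip_width: 0.1
grasp_force: 3.8
```

Request:
{"fn": "servo_tool", "kwargs": {"steps": [[0,0,-15,0],[0,0,-45,0],[0,42,0,0],[0,42,0,0],[0,0,40,0],[0,0,8,0],[0,0,0,0]]}}

```text
time_s: 18.6
tool_pos: [486.9, 256.4, 56.2]
tcp_rot: [-0.0, 0.095, 0.995, -0.0]
ft_force: [0.5, 0.1, -0.3]
grip_width: -0.2
grasp_force: 0.0
```

Request:
{"fn": "servo_tool", "kwargs": {"steps": [[0,0,1.5,0],[0,0,1.5,0],[0,0,0.7,0],[0,0,0,0]]}}

```text
time_s: 19.1
tool_pos: [487.6, 256.9, 52.8]
tcp_rot: [0.001, 0.095, 0.995, 0.0]
ft_force: [0.5, 0.3, 3.8]
grip_width: -0.3
grasp_force: 1.4
```

Request:
{"fn": "servo_tool", "kwargs": {"steps": [[0,0,0.7,0],[0,0,0.7,0],[0,0,0,0]]}}

```text
time_s: 19.48
tool_pos: [487.3, 256.9, 50.9]
tcp_rot: [0.0, 0.095, 0.995, 0.0]
ft_force: [1.1, 1.2, 4.1]
grip_width: -0.4
grasp_force: 1.9
```

Request:
{"fn": "servo_tool", "kwargs": {"steps": [[0,0,0.7,0],[0,0,0.6,0],[0,0,0,0]]}}

```text
time_s: 19.85
tool_pos: [486.5, 256.6, 48.8]
tcp_rot: [-0.001, 0.095, 0.995, -0.0]
ft_force: [0.0, -0.7, -0.7]
grip_width: -0.1
grasp_force: 0.1
```

Request:
{"fn": "servo_tool", "kwargs": {"steps": [[0,0,0.6,0],[0,0,0.5,0],[0,0,0,0]]}}

```text
time_s: 20.23
tool_pos: [486.9, 256.7, 48.2]
tcp_rot: [-0.0, 0.095, 0.995, -0.0]
ft_force: [-0.3, -0.9, 1.0]
grip_width: -0.0
grasp_force: 0.6
```

Request:
{"fn": "servo_tool", "kwargs": {"steps": [[0,0,0.5,0],[0,0,0.5,0],[0,0,0,0]]}}

```text
time_s: 20.6
tool_pos: [487.1, 256.9, 47.3]
tcp_rot: [-0.0, 0.095, 0.995, 0.0]
ft_force: [-0.6, 0.3, 0.6]
grip_width: -0.1
grasp_force: 0.7
```

Request:
{"fn": "servo_tool", "kwargs": {"steps": [[0,0,0.5,0],[0,0,0.5,0],[0,0,0,0]]}}

```text
time_s: 20.98
tool_pos: [487.2, 256.9, 46.4]
tcp_rot: [0.0, 0.095, 0.995, 0.0]
ft_force: [-0.3, 0.9, 2.4]
grip_width: -0.0
grasp_force: 0.9
```

Request:
{"fn": "servo_tool", "kwargs": {"steps": [[0,0,0.5,0],[0,0,0.5,0],[0,0,0,0]]}}

```text
time_s: 21.35
tool_pos: [487.0, 256.8, 45.2]
tcp_rot: [-0.0, 0.095, 0.995, -0.0]
ft_force: [1.4, -0.5, -0.8]
grip_width: -0.1
grasp_force: 0.0
```

Request:
{"fn": "servo_tool", "kwargs": {"steps": [[0,0,0.5,0],[0,0,0,0]]}}

```text
time_s: 21.6
tool_pos: [487.1, 256.8, 44.9]
tcp_rot: [0.0, 0.095, 0.995, -0.0]
ft_force: [-0.4, -0.2, 0.1]
grip_width: 0.2
grasp_force: 0.1
```

Request:
{"fn": "servo_tool", "kwargs": {"steps": [[0,0,0.4,0],[0,0,0,0]]}}

```text
time_s: 21.85
tool_pos: [487.2, 256.8, 44.7]
tcp_rot: [0.0, 0.095, 0.995, 0.0]
ft_force: [-0.6, -0.3, 1.9]
grip_width: -0.2
grasp_force: 1.0
```

Request:
{"fn": "servo_tool", "kwargs": {"steps": [[0,0,0.4,0],[0,0,0,0]]}}

```text
time_s: 22.1
tool_pos: [487.2, 256.9, 44.4]
tcp_rot: [0.0, 0.095, 0.995, 0.0]
ft_force: [-0.9, -1.0, 4.9]
grip_width: -0.3
grasp_force: 2.4
```

Request:
{"fn": "servo_tool", "kwargs": {"steps": [[0,0,-15,0],[0,0,-45,0],[-36,0,0,0],[-36,0,0,0],[0,0,40,0],[0,0,9,0],[0,0,0,0]]}}

```text
time_s: 22.98
tool_pos: [557.3, 243.2, 55.3]
tcp_rot: [-0.0, 0.095, 0.995, -0.0]
ft_force: [0.3, -0.0, 0.1]
grip_width: 0.1
grasp_force: 0.0
```

Request:
{"fn": "servo_tool", "kwargs": {"steps": [[0,0,1.5,0],[0,0,1.5,0],[0,0,0.7,0],[0,0,0,0]]}}

```text
time_s: 23.48
tool_pos: [557.8, 243.3, 51.6]
tcp_rot: [0.0, 0.095, 0.995, 0.0]
ft_force: [-1.1, -0.4, 0.5]
grip_width: -0.4
grasp_force: 0.0
```

Request:
{"fn": "servo_tool", "kwargs": {"steps": [[0,0,0.7,0],[0,0,0.7,0],[0,0,0,0]]}}

```text
time_s: 23.85
tool_pos: [557.9, 243.2, 50.3]
tcp_rot: [0.0, 0.095, 0.995, 0.0]
ft_force: [-0.2, 0.7, 3.1]
grip_width: 0.1
grasp_force: 1.6
```

Request:
{"fn": "servo_tool", "kwargs": {"steps": [[0,0,0.6,0],[0,0,0.5,0],[0,0,0,0]]}}

```text
time_s: 24.22
tool_pos: [558.1, 243.3, 49.4]
tcp_rot: [0.0, 0.095, 0.995, 0.0]
ft_force: [-0.6, -0.1, 5.3]
grip_width: 0.0
grasp_force: 2.8
```

Request:
{"fn": "servo_tool", "kwargs": {"steps": [[0,0,0.6,0],[0,0,0.5,0],[0,0,0,0]]}}

```text
time_s: 24.6
tool_pos: [558.2, 243.3, 48.6]
tcp_rot: [0.001, 0.095, 0.995, 0.0]
ft_force: [-0.7, -0.6, 7.3]
grip_width: -0.3
grasp_force: 3.7
```

Request:
{"fn": "servo_tool", "kwargs": {"steps": [[0,0,0.5,0],[0,0,0.5,0],[0,0,0,0]]}}

```text
time_s: 24.98
tool_pos: [558.3, 243.4, 47.8]
tcp_rot: [0.001, 0.095, 0.995, 0.0]
ft_force: [-0.8, -0.5, 8.5]
grip_width: -0.4
grasp_force: 4.1
```

Request:
{"fn": "servo_tool", "kwargs": {"steps": [[0,0,0.5,0],[0,0,0.4,0],[0,0,0,0]]}}

```text
time_s: 25.35
tool_pos: [558.3, 243.4, 47.1]
tcp_rot: [0.001, 0.095, 0.995, 0.0]
ft_force: [-1.8, -0.8, 10.1]
grip_width: -0.2
grasp_force: 4.8
```

Request:
{"fn": "servo_tool", "kwargs": {"steps": [[0,0,0.5,0],[0,0,0.4,0],[0,0,0,0]]}}

```text
time_s: 25.72
tool_pos: [558.4, 243.4, 46.4]
tcp_rot: [0.001, 0.095, 0.995, 0.0]
ft_force: [-2.6, -0.7, 10.9]
grip_width: -0.3
grasp_force: 5.4
```

Request:
{"fn": "servo_tool", "kwargs": {"steps": [[0,0,0.5,0],[0,0,0,0]]}}

```text
time_s: 25.98
tool_pos: [558.4, 243.5, 46.0]
tcp_rot: [0.001, 0.095, 0.995, 0.001]
ft_force: [-1.7, -0.5, 11.5]
grip_width: -0.0
grasp_force: 5.7
```

Request:
{"fn": "servo_tool", "kwargs": {"steps": [[0,0,0.5,0],[0,0,0,0]]}}

```text
time_s: 26.22
tool_pos: [558.5, 243.5, 45.7]
tcp_rot: [0.001, 0.095, 0.995, 0.001]
ft_force: [-2.1, -0.9, 12.1]
grip_width: 0.3
grasp_force: 6.2
```

Request:
{"fn": "servo_tool", "kwargs": {"steps": [[0,0,0.4,0],[0,0,0,0]]}}

```text
time_s: 26.48
tool_pos: [558.2, 243.4, 44.1]
tcp_rot: [0.001, 0.095, 0.995, 0.0]
ft_force: [1.6, 0.4, 3.6]
grip_width: -0.2
grasp_force: 1.6
```

Snapped; continue to the shoulder.

Request:
{"fn": "servo_tool", "kwargs": {"steps": [[0,0,0.4,0],[0,0,0,0]]}}

```text
time_s: 26.72
tool_pos: [558.2, 243.3, 43.4]
tcp_rot: [0.0, 0.095, 0.995, 0.0]
ft_force: [1.7, -0.3, 5.0]
grip_width: -0.4
grasp_force: 2.4
```

Request:
{"fn": "servo_tool", "kwargs": {"steps": [[0,0,0.4,0],[0,0,0,0]]}}

```text
time_s: 26.98
tool_pos: [557.5, 243.1, 42.3]
tcp_rot: [-0.0, 0.095, 0.995, -0.0]
ft_force: [0.1, 0.7, -0.1]
grip_width: 0.3
grasp_force: 0.0
```

Request:
{"fn": "servo_tool", "kwargs": {"steps": [[0,0,0.4,0],[0,0,0,0]]}}

```text
time_s: 27.22
tool_pos: [557.4, 243.1, 41.8]
tcp_rot: [-0.001, 0.095, 0.995, -0.0]
ft_force: [-0.4, -0.3, 0.1]
grip_width: -0.1
grasp_force: 0.0
```

Request:
{"fn": "servo_tool", "kwargs": {"steps": [[0,0,0.4,0],[0,0,0,0]]}}

```text
time_s: 27.48
tool_pos: [557.7, 243.2, 41.9]
tcp_rot: [-0.0, 0.095, 0.995, -0.0]
ft_force: [-0.1, 0.9, -0.3]
grip_width: 0.3
grasp_force: 0.0
```

Request:
{"fn": "servo_tool", "kwargs": {"steps": [[0,0,0.4,0],[0,0,0,0]]}}

```text
time_s: 27.72
tool_pos: [557.8, 243.2, 41.6]
tcp_rot: [-0.0, 0.095, 0.995, 0.0]
ft_force: [-0.7, -0.4, -0.3]
grip_width: -0.2
grasp_force: 0.0
```

Request:
{"fn": "servo_tool", "kwargs": {"steps": [[0,0,0.4,0],[0,0,0,0]]}}

```text
time_s: 27.98
tool_pos: [557.8, 243.2, 41.4]
tcp_rot: [0.0, 0.095, 0.995, 0.0]
ft_force: [-1.0, -0.9, 2.5]
grip_width: 0.2
grasp_force: 1.1
```

Request:
{"fn": "servo_tool", "kwargs": {"steps": [[0,0,0.4,0],[0,0,0,0]]}}

```text
time_s: 28.22
tool_pos: [557.9, 243.2, 41.3]
tcp_rot: [0.0, 0.095, 0.995, 0.0]
ft_force: [-2.0, -0.4, 5.1]
grip_width: -0.0
grasp_force: 2.6
```

Request:
{"fn": "servo_tool", "kwargs": {"steps": [[0,0,0.4,0],[0,0,0,0]]}}

```text
time_s: 28.48
tool_pos: [557.9, 243.2, 41.2]
tcp_rot: [0.0, 0.095, 0.995, 0.0]
ft_force: [-2.8, -1.2, 6.8]
grip_width: 0.3
grasp_force: 3.6
```

Request:
{"fn": "servo_tool", "kwargs": {"steps": [[0,0,-15,0],[0,0,-45,0],[0,-42,0,0],[0,-42,0,0],[0,0,40,0],[0,0,8,0],[0,0,0,0]]}}

```text
time_s: 29.35
tool_pos: [541.8, 161.0, 52.7]
tcp_rot: [-0.0, 0.095, 0.995, -0.0]
ft_force: [0.0, 0.5, 0.1]
grip_width: -0.2
grasp_force: 0.0
```

Request:
{"fn": "servo_tool", "kwargs": {"steps": [[0,0,2,0],[0,0,2,0],[0,0,0.7,0],[0,0,0,0]]}}

```text
time_s: 29.85
tool_pos: [541.9, 160.8, 47.8]
tcp_rot: [0.0, 0.095, 0.995, 0.0]
ft_force: [0.5, 0.6, -0.0]
grip_width: 0.2
grasp_force: 0.0
```

Request:
{"fn": "servo_tool", "kwargs": {"steps": [[0,0,0.7,0],[0,0,0.6,0],[0,0,0,0]]}}

```text
time_s: 30.22
tool_pos: [541.9, 160.7, 46.3]
tcp_rot: [-0.0, 0.095, 0.995, -0.0]
ft_force: [0.5, -0.1, 0.3]
grip_width: -0.2
grasp_force: 0.0
```

Request:
{"fn": "servo_tool", "kwargs": {"steps": [[0,0,0.6,0],[0,0,0.5,0],[0,0,0,0]]}}

```text
time_s: 30.6
tool_pos: [541.9, 160.7, 45.2]
tcp_rot: [-0.0, 0.095, 0.995, -0.0]
ft_force: [0.7, 0.1, 0.3]
grip_width: -0.1
grasp_force: 0.0
```

Request:
{"fn": "servo_tool", "kwargs": {"steps": [[0,0,0.5,0],[0,0,0.5,0],[0,0,0.5,0],[0,0,0,0]]}}

```text
time_s: 31.1
tool_pos: [541.9, 160.7, 43.7]
tcp_rot: [-0.0, 0.095, 0.995, -0.0]
ft_force: [-0.0, -0.2, -0.1]
grip_width: 0.3
grasp_force: 0.0
```

Request:
{"fn": "servo_tool", "kwargs": {"steps": [[0,0,0.5,0],[0,0,0.5,0],[0,0,0,0]]}}

```text
time_s: 31.48
tool_pos: [541.9, 160.7, 42.7]
tcp_rot: [-0.0, 0.095, 0.995, -0.0]
ft_force: [-0.9, -0.3, -0.3]
grip_width: -0.1
grasp_force: 0.0
```

Request:
{"fn": "servo_tool", "kwargs": {"steps": [[0,0,0.5,0],[0,0,0.4,0],[0,0,0,0]]}}

```text
time_s: 31.85
tool_pos: [541.9, 160.7, 41.8]
tcp_rot: [-0.0, 0.095, 0.995, -0.0]
ft_force: [-0.4, -0.6, 0.7]
grip_width: -0.2
grasp_force: 0.0
```

Request:
{"fn": "servo_tool", "kwargs": {"steps": [[0,0,0.4,0],[0,0,0.4,0],[0,0,0,0]]}}

```text
time_s: 32.22
tool_pos: [541.9, 160.7, 41.4]
tcp_rot: [0.0, 0.095, 0.995, 0.0]
ft_force: [-1.2, -0.3, 3.6]
grip_width: 0.3
grasp_force: 1.6
```

Request:
{"fn": "servo_tool", "kwargs": {"steps": [[0,0,0.4,0],[0,0,0.4,0],[0,0,0,0]]}}

```text
time_s: 32.6
tool_pos: [542.0, 160.7, 41.1]
tcp_rot: [0.0, 0.095, 0.995, 0.0]
ft_force: [-3.2, -0.3, 8.0]
grip_width: -0.0
grasp_force: 4.1
```

Request:
{"fn": "servo_tool", "kwargs": {"steps": [[0,0,-15,0],[0,0,-45,0],[36,0,0,0],[36,0,0,0],[0,0,40,0],[0,0,15,0],[0,0,2,0],[0,0,0,0]]}}

```text
time_s: 33.6
tool_pos: [471.9, 174.4, 44.2]
tcp_rot: [0.0, 0.095, 0.995, 0.0]
ft_force: [-0.5, -0.0, -0.8]
grip_width: 0.1
grasp_force: 0.0
```

Request:
{"fn": "servo_tool", "kwargs": {"steps": [[0,0,0.7,0],[0,0,0.6,0],[0,0,0,0]]}}

```text
time_s: 33.98
tool_pos: [471.3, 174.4, 42.2]
tcp_rot: [0.0, 0.095, 0.995, 0.0]
ft_force: [0.3, -0.7, 0.3]
grip_width: 0.1
grasp_force: 0.0
```

Request:
{"fn": "servo_tool", "kwargs": {"steps": [[0,0,0.5,0],[0,0,0.5,0],[0,0,0,0]]}}

```text
time_s: 34.35
tool_pos: [471.3, 174.4, 41.3]
tcp_rot: [0.0, 0.095, 0.995, 0.0]
ft_force: [-1.3, -0.0, 3.1]
grip_width: -0.1
grasp_force: 1.9
```

Request:
{"fn": "servo_tool", "kwargs": {"steps": [[0,0,0.4,0],[0,0,0.3,0],[0,0,0,0]]}}

```text
time_s: 34.72
tool_pos: [471.3, 174.4, 41.0]
tcp_rot: [0.0, 0.095, 0.995, 0.0]
ft_force: [-2.9, -0.8, 9.8]
grip_width: -0.3
grasp_force: 4.4
```

Request:
{"fn": "servo_tool", "kwargs": {"steps": [[0,0,-15,0],[0,0,-45,0],[0,42,0,0],[0,42,0,0],[0,0,40,0],[0,0,15,0],[0,0,2,0],[0,0,0,0]]}}

```text
time_s: 35.72
tool_pos: [487.7, 256.7, 44.5]
tcp_rot: [0.001, 0.096, 0.995, 0.0]
ft_force: [-0.0, -0.3, -0.2]
grip_width: 0.4
grasp_force: 0.0
```

Request:
{"fn": "servo_tool", "kwargs": {"steps": [[0,0,0.7,0],[0,0,0.6,0],[0,0,0,0]]}}

```text
time_s: 36.1
tool_pos: [487.3, 256.9, 42.3]
tcp_rot: [0.0, 0.095, 0.995, 0.0]
ft_force: [0.4, -0.2, -0.1]
grip_width: -0.3
grasp_force: 0.0
```

Request:
{"fn": "servo_tool", "kwargs": {"steps": [[0,0,0.5,0],[0,0,0.4,0],[0,0,0,0]]}}

```text
time_s: 36.48
tool_pos: [487.2, 256.9, 41.3]
tcp_rot: [0.0, 0.095, 0.995, 0.0]
ft_force: [-0.6, -0.6, 2.4]
grip_width: 0.2
grasp_force: 1.6
```

All four read the same height (41.3–41.4 mm). Back off and look.

Request:
{"fn": "servo_tool", "kwargs": {"steps": [[0,0,-15,0],[0,0,-45,0],[0,0,-50,0],[36,-42,-20,0],[0,0,0,0],[0,0,0,0]]}}

```text
time_s: 37.22
tool_pos: [444.1, 222.6, 171.6]
tcp_rot: [0.001, 0.095, 0.995, 0.0]
ft_force: [0.3, 0.5, 0.2]
grip_width: 0.3
grasp_force: 0.0
```

Run:
```python
from cell import arm,cams
from h import *
s=cams.snapshot('wrist');save(s,'w5');print(arm.get_state()['tool_pos'])
c=cams.snapshot('scene');
a=cv2.resize(s['color'][100:360,200:440],(400,433),interpolation=cv2.INTER_CUBIC);b=cv2.resize(c['color'][170:275,370:485],None,fx=3.45,fy=3.45,interpolation=cv2.INTER_CUBIC)
o=np.zeros((433,800,3),np.uint8);o[:,:400]=a;h=min(433,b.shape[0]);w=min(400,b.shape[1]);o[:h,400:400+w]=b[:h,:w];cv2.imwrite('pics/f.png',o)
```

```text
[444.11138613 222.67017764 170.95428587]
```

View pics/f.png

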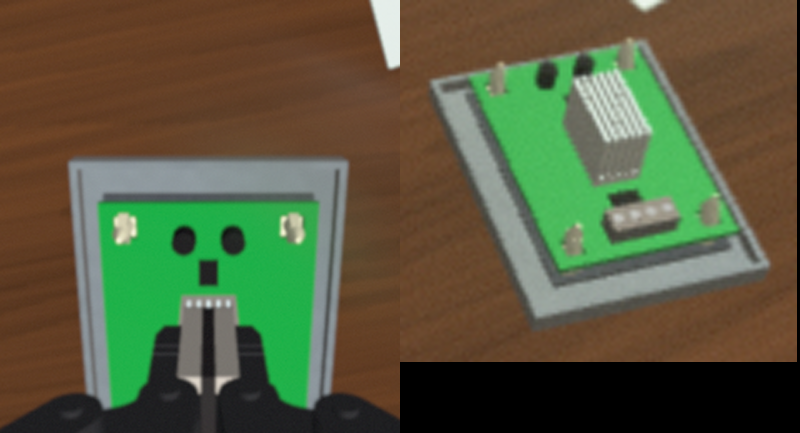

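The two views show the board lying level and centred, with all four posts standing clear through the holes: wrist crop (124,228) and (292,228), and all four in the scene crop. I'm handing it in.

```bash
python3 -c "
from cell import job
print(job.sign_off())"
```

```text
the job is handed in; nothing more can be done
None
```

The board is snapped onto all four standoffs and released: all four press spots hit the shoulder at the same height (41.3–41.4 mm), presses read at most about 12 N, and I handed the job in at about 37 s, with no verdict returned.

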